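# Trim the slack leaf spring of a vibratory grain feeder

## Task

The feeder's leaf spring has crept out of its finger-tight clamp and gone slack. First take the as-found reading: press the leaf down on its dot with 10 N (never above 14 N) and hold it for a second to judge how far it sinks. Then push the leaf back into the clamp by the stud at its free end, pressing again to check, until it sinks 6 mm under 10 N, half a millimetre either way; finish with such a passing press held for a second, then let go, and leave the things around the feeder where they are.

Things in the scene. Friction and masses are not known exactly. Their poses are not given: they have to be found in the camera images.
- feeder: grain feeder with its trough off, fixed to the bench: grey base 320 (x) x 140 (y) x 22 mm. Origin on the bench; x runs along the leaf, from its clamp to its free end. The leaf's clamp is a block 75 mm long (x = -120 to -45 mm), 62 mm wide, top at z = 90 mm, bolt heads to 94 mm; a low magnet under the free end reaches z = 38 mm
- leaf: the leaf spring, a thin glass-fibre strip 36 mm wide and 2.5 mm thick, level at rest with its top at z = 76 mm, coming out of the clamp's front face and running to +x, 50 mm beyond the dot; origin under the dot. Slides along x in the clamp against about 5 N of drag and stays where left; it can be pushed in 22 mm or more
- dot (a point): centre of the black dot, 10 mm across, on top of the leaf, half-way along its free length when trimmed: here it is pressed. It sinks in proportion to the force, and with the square of its distance from where the worn jaw bears: 6.0 mm under 10 N at 50 mm. The jaw bears unseen inside the clamp, somewhere from feeder x = -72 to -48 mm, always at the same point in a run. As found the dot sinks 8 to 17 mm
- stud (a point): grip point of the round aluminium stud, 18 mm across, that stands on a plate (24 x 42 mm, top 5 mm above mid-leaf) at the leaf's free end, 38 mm beyond the dot; the stud stands from z = 83 to 123 mm, this point at z = 108 mm
- beaker: white plastic beaker, 76 mm across, 100 mm tall; stays where it is
- trough_nut: round steel nut of the trough, 24 mm across, 9 mm thick, lying on the feeder base beside the free end; stays where it is
- wrench: steel open-ended wrench lying flat; stays where it is
- driver: screwdriver lying flat beyond the feeder; stays where it is
- brush: hand brush lying flat; stays where it is
- nut_dish: shallow aluminium dish, 84 mm across, 25 mm tall; stays where it is
- measure: steel measuring cylinder, 72 mm across, 150 mm tall; stays where it is
- scoop_pan: round aluminium pan, 120 mm across, 35 mm tall; stays where it is

How it is judged:
By the outcome, as a careful person would: the job done as asked, in the order asked, and still so for the second after the job is handed in, with the robot touching nothing.
It also fails if it takes over 67 s, if anything falls off the work surface, if the arm or the gripper's body presses on something with over 40 N, if the wrist force passes 120 N, or if a joint passes its speed limit or range.

## Robot

A 6-joint arm with a two-finger parallel gripper is mounted at the origin on the work surface. World frame = base frame: x ahead of the robot, y to its left, z up, the work surface at z = 0. Lengths are in m, angles in rad, forces in N, time in s.
With the tool pointing down it reaches from about 0.325 to 0.775 m from the base axis. Payload 9.3 kg.
Tool frame: the origin (TCP) lies midway between the tips of the shut fingers; the grasp point (between the pads) lies 19 mm behind it; z points along the fingers, y is the direction in which the jaws open and shut (so a half turn about z gives the same grasp; the last joint's range is limited). The gripper opens to 85 mm and grips with 20 to 120 N. Pads are 22 mm wide; open, the fingers measure 114 mm over their backs; the gripper's body (76 mm by 85 mm) begins 54 mm behind the grasp point. The pads swing forward as they close: fully open they stand 13 mm farther back than shut.
Start: joints at [-1.267, 0.259, 0.021, 1.334, 0, 1.418], TCP at [0.243, -0.494, 0.231] pointing down, gripper open.
Joint ranges: [-3.04, 3.04], [-0.91, 1.82], [-1.04, 1.36], [-1.92, 1.95], [-1.52, 1.45], [-3.14, 3.14]. Speed limits (rad/s): [2.22, 2.22, 2.79, 3.14, 3.14, 3.14].

## Interface

Orientations are given as a unit quaternion [w, x, y, z].
In Python, from rig import sensors, snapshot, camera_params, manip gives the robot as it stands. The module is installed in compiled form; this text tells all that it offers.
- The arm moves only by the shell command python3 -m jog 'ROWS' [FORCE]. ROWS is JSON, a list of rows, each a list of 7 numbers: the shift along the tool's x, y, z in cm, then the turn, a rotation vector about the tool's x, y, z in degrees, then the closure in counts, from 0 (fully open) to 255 (shut). In form: [[tx, ty, tz, ax, ay, az, claw], ...]. A call has exactly 10 rows; each row is the pose to reach, as a shift and turn from the pose commanded when the call began, along the tool's axes at that moment; what a row does not reach only later rows make up. A row lasts 1/8 s, in which the tool goes at most 62.5 mm and 10.7 degrees, less where a joint would pass 70% of its speed; a pose out of reach is approached as far as the arm can. A call with a gripper value outside its range is refused whole. The fingers move at their own pace and stop on an object; FORCE is the grip in N (left out, the last holds). Time passes only in rows, so rows that repeat a pose let the fingers close, or fill a call up. It gives the time, the measured TCP pose, the force and the opening at its end, in the units of the state.
- sensors.read_state(): the state, without advancing time (a new reading comes with each control period).
- snapshot(name): name is "side" or "top"; returns the picture (420x560x3 uint8, red, green, blue); there is no depth.
- camera_params(name): a dict with "camera_matrix" (3x3 intrinsics, pixels), "k1" (the pictures are not rectified: a ray, as slopes to the right and down, at radius r is drawn at 1 + k1 r^2 times it, then the intrinsics apply), "R" (3x3) and "t" (3): a world point X has camera coordinates R X + t. Camera axes: x right, y down, z forward; pixel columns grow to the right and rows downward; lengths in m; the calibration is good to about 2 mm. A picture is of the moment at which its call begins. camera_params takes no time and is no camera call.
- manip.finish_job(): hands the job in, once; it reports no verdict.
The state is a dict: "clock": time; "joints": joint angles; "joint_velocities": joint speeds; "joint_torque": joint torques, N m; "tool_pos": TCP position; "eef_rot": TCP orientation; "force": force on the tool from outside, world axes, zero at the start; "ft_torque": the same for the moment, N m; "width": finger opening in m.
Only numpy, scipy, OpenCV 4.12 (cv2) and the standard library are available. Lean on these libraries where they do the work, as an engineer would, in place of code of your own. Each camera call takes 0.05 s, during which the arm holds its last target. There are 200 camera calls.

## Working session

There is one attempt and no reset: what is moved stays moved. The work goes in short steps, Python scripts to look and compute and a shell command to move; the robot and the scene stay as the last step left them, time stands still between calls to the robot, and variables do not carry over. Pictures are saved under pics/ and viewed, about 8 in all and at most 12, crops included, and the job is handed in when it is done.

```bash
mkdir -p pics; cat > h.py <<'E'
import numpy as np, cv2
from rig import sensors, snapshot, camera_params, manip
def ray(n,uv):
    p=camera_params(n);K=np.array(p["camera_matrix"]);R=np.array(p["R"]);t=np.array(p["t"])
    d=np.linalg.solve(K,[uv[0],uv[1],1.])[:2];s=d.copy()
    for _ in range(30): s=d/(1+p["k1"]*(s@s))
    return -R.T@t, R.T@np.array([s[0],s[1],1.])
def onz(n,uv,z):
    o,d=ray(n,uv);return o+d*(z-o[2])/d[2]
def proj(n,X):
    p=camera_params(n);c=np.array(p["R"])@X+np.array(p["t"]);s=c[:2]/c[2];s=s*(1+p["k1"]*(s@s))
    return (np.array(p["camera_matrix"])@[s[0],s[1],1])[:2]
def save(n,f):
    im=snapshot(n);cv2.imwrite("pics/"+f,im[:,:,::-1]);return im
E
python3 -c "
from h import *
for n in('top','side'):
    save(n,n+'0.png');print(n,camera_params(n))
print(sensors.read_state())"
```

```text
top {'camera_matrix': array([[516.30577042,   0.        , 267.05927694],
       [  0.        , 516.30577042, 211.18853209],
       [  0.        ,   0.        ,   1.        ]]), 'k1': -0.1536996748989653, 'R': array([[-1.55793672e-02, -9.99876413e-01, -2.10772988e-03],
       [-9.92923094e-01,  1.57191660e-02, -1.17714222e-01],
       [ 1.17732805e-01,  2.58900585e-04, -9.93045276e-01]]), 't': array([0.02601549, 0.54521123, 1.5239963 ])}
side {'camera_matrix': array([[479.48329141,   0.        , 277.1721647 ],
       [  0.        , 479.48329141, 203.43696111],
       [  0.        ,   0.        ,   1.        ]]), 'k1': -0.03745706127034343, 'R': array([[-0.93378479, -0.3578193 , -0.00336492],
       [-0.27727836,  0.72948085, -0.62527946],
       [ 0.2261917 , -0.58294342, -0.78039367]]), 't': array([0.50954589, 0.20811951, 1.3083361 ])}
{'clock': 0.1, 'joints': array([-1.26656459e+00,  2.59174197e-01,  2.08469465e-02,  1.33370693e+00,
       -9.39212126e-06,  1.41818795e+00]), 'joint_velocities': array([-3.40806160e-04, -3.19464705e-03,  1.73396571e-03, -4.06162178e-05,
        5.20011200e-04, -4.77301011e-04]), 'joint_torque': array([ 7.86286168e-03, -5.56693912e+01,  3.45068300e+01,  1.16690848e-02,
       -8.88106911e-06,  2.56551294e-05]), 'tool_pos': array([ 0.24252743, -0.49336547,  0.23070947]), 'eef_rot': array([-6.16791648e-04,  9.74025183e-01,  2.26438864e-01, -5.15593879e-05]), 'force': array([-0.06916954, -0.54411684,  0.37875224]), 'ft_torque': array([ 0.0182172 , -0.01834859, -0.02577283]), 'width': 0.08541603781623776}
```

View pics/top0.png

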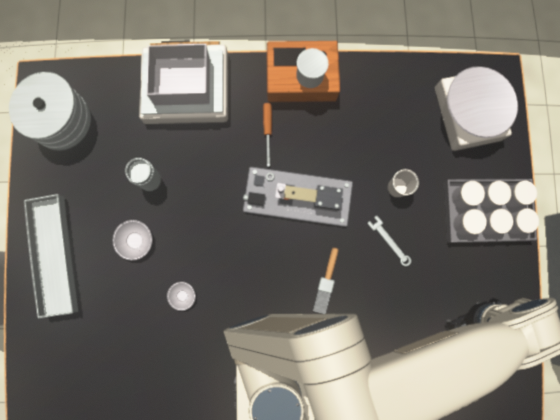

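View pics/side0.png

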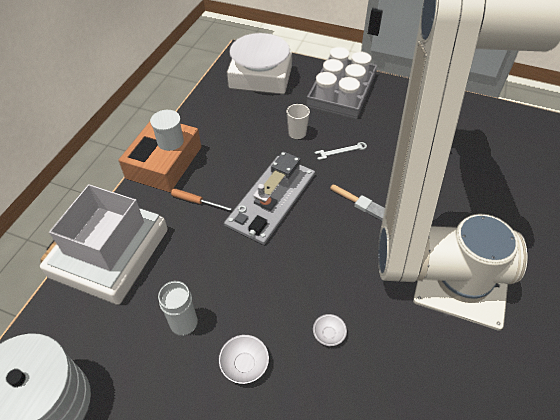

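The top view shows the feeder at pixels (245–352, 168–225): clamp at right near (328,197), stud near (281,188), black dot near (292,192). In the side view the clamp is near (285,163) and the stud near (262,192). The brush, wrench, driver and beaker all lie clear of it. I'll zoom in on the feeder.

```bash
python3 -c "
from h import *
a=cv2.imread('pics/top0.png')[160:235,235:360];b=cv2.imread('pics/side0.png')[145:245,220:320]
a=cv2.resize(a,None,fx=5,fy=5,interpolation=cv2.INTER_CUBIC)
b=cv2.resize(b,None,fx=4,fy=4,interpolation=cv2.INTER_CUBIC)
cv2.imwrite('pics/ca.png',a[:, :]);cv2.imwrite('pics/cb.png',b)
c=np.zeros((600,800,3),np.uint8)
a=cv2.resize(a,(400,240));c=np.zeros((400,800,3),np.uint8);c[:400,:400]=b;
a=cv2.imread('pics/top0.png')[170:220,265:350];a=cv2.resize(a,(400,235),interpolation=cv2.INTER_CUBIC);c[:235,400:]=a
cv2.imwrite('pics/c0.png',c)
im=cv2.imread('pics/top0.png')
g=(cv2.inRange(cv2.cvtColor(im,cv2.COLOR_BGR2GRAY),60,255))
g[:160]=0;g[232:]=0;g[:,:238]=0;g[:,358:]=0
cs,_=cv2.findContours(g,0,2);k=max(cs,key=cv2.contourArea);r=cv2.minAreaRect(k);print(r,[onz('top',q,.022).round(4) for q in cv2.boxPoints(r)])
"
```

```text
((297.5, 195.5), (71.0, 119.0), 90.0) [array([0.7068, 0.1044, 0.022 ]), array([ 0.7016, -0.2628,  0.022 ]), array([ 0.4819, -0.2545,  0.022 ]), array([0.4879, 0.1062, 0.022 ])]
```

View pics/c0.png

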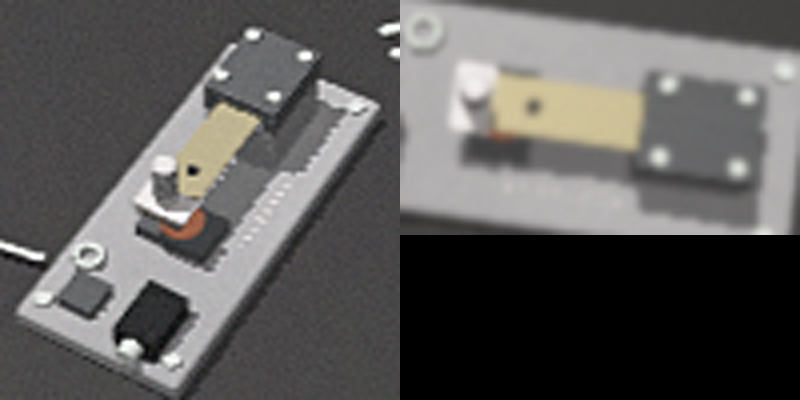

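The crops show the dot at about top (293.5,192.3), the stud on its white plate beyond it, the nut on the base at the free end, and the magnet below. Next I'll measure these.

```bash
cat > meas.py <<'E'
from h import *
def cen(n,im,box,cond,inv=False):
    u0,v0,u1,v1=box;w=im[v0:v1,u0:u1].astype(float);m=cond(w);ys,xs=np.nonzero(m);return np.array([xs.mean()+u0,ys.mean()+v0]),m.sum()
def leafmask(im):
    i=im.astype(int);return (((i[...,0]-i[...,2])>35)&(i[...,1]-i[...,2]>25)).astype(np.uint8)
E
python3 -c "
from meas import *
for n,b,db in(('top',(265,170,350,220),(288,187,299,198)),('side',(240,150,300,220),(263,183,275,193))):
    im=cv2.imread('pics/%s0.png'%n)[:,:,::-1]
    m=leafmask(im);z=np.zeros_like(m);z[b[1]:b[3],b[0]:b[2]]=m[b[1]:b[3],b[0]:b[2]];m=z
    c=cv2.findContours(m,0,2)[0];k=max(c,key=cv2.contourArea);r=cv2.minAreaRect(k)
    print(n,'leaf',cv2.contourArea(k),[onz(n,q,.076).round(4) for q in cv2.boxPoints(r)])
    g=cv2.cvtColor(im,cv2.COLOR_RGB2GRAY);print(g[db[1]:db[3],db[0]:db[2]])
    w=g[db[1]:db[3],db[0]:db[2]].astype(float)
    w=np.clip(np.median(w)-25-w,0,None); 
    ys,xs=np.mgrid[db[1]:db[3],db[0]:db[2]];d=(np.sum(xs*w)/w.sum(),np.sum(ys*w)/w.sum());print('dot',d,onz(n,d,.076))
    # white blobs: bolts, stud top
    wm=((g>225)*1).astype(np.uint8);N,_,st,ce=cv2.connectedComponentsWithStats(wm)
    for i in range(1,N):
        u,v=ce[i]
        if b[0]-25<u<b[2]+10 and b[1]-10<v<b[3]+25: print('blob',st[i][4],ce[i].round(1),onz(n,ce[i],.094).round(4),onz(n,ce[i],.123).round(4))
"
```

```text
top leaf 333.0 [array([ 0.5793, -0.0329,  0.076 ]), array([ 0.6155, -0.0378,  0.076 ]), array([ 0.6034, -0.1291,  0.076 ]), array([ 0.5672, -0.124 ,  0.076 ])]
[[193 191 188 187 187 187 188 188 189 187 188]
 [195 195 196 195 195 195 194 194 194 193 193]
 [196 196 195 195 194 192 193 194 195 194 194]
 [196 195 195 191 183 177 182 190 193 195 195]
 [196 196 192 180 155 139 155 180 191 195 194]
 [197 196 190 168 126 104 132 171 190 195 195]
 [196 196 190 171 133 118 145 178 192 194 194]
 [195 197 194 182 163 157 172 189 194 194 194]
 [196 196 195 192 189 188 190 194 196 194 193]
 [193 194 193 193 195 195 195 195 195 194 193]
 [174 178 182 185 189 190 191 191 191 192 193]]
dot (np.float64(292.9283489096573), np.float64(192.26479750778816)) [ 0.59523375 -0.05955817  0.076     ]
blob 5 [254.2 171.4] [0.6559 0.0532 0.094 ] [0.6502 0.0525 0.123 ]
blob 30 [280.6 186.1] [ 0.6113 -0.023   0.094 ] [ 0.6064 -0.0223  0.123 ]
blob 8 [277.  194.8] [ 0.5859 -0.0122  0.094 ] [ 0.5815 -0.0116  0.123 ]
blob 5 [248.8 206.6] [0.5525 0.0701 0.094 ] [0.5487 0.0691 0.123 ]
side leaf 212.0 [array([ 0.6161, -0
[... 1159 characters left out ...]
8 -0.0198  0.123 ]
blob 32 [259.  195.8] [ 0.6033 -0.0054  0.094 ] [0.5933 0.0165 0.123 ]
blob 1 [290. 193.] [ 0.5237 -0.0469  0.094 ] [ 0.5159 -0.0238  0.123 ]
blob 1 [288. 195.] [ 0.5265 -0.0378  0.094 ] [ 0.5186 -0.015   0.123 ]
blob 35 [215.9 204.7] [0.7049 0.0679 0.094 ] [0.6921 0.0878 0.123 ]
blob 3 [239.3 206.3] [0.6404 0.0499 0.094 ] [0.6294 0.0702 0.123 ]
blob 8 [243.8 207.8] [0.6267 0.0501 0.094 ] [0.6161 0.0705 0.123 ]
blob 3 [240. 210.] [0.6334 0.0612 0.094 ] [0.6225 0.0813 0.123 ]
blob 10 [230.5 218.8] [0.6455 0.0988 0.094 ] [0.6343 0.1178 0.123 ]
blob 9 [251.7 231. ] [0.5748 0.116  0.094 ] [0.5656 0.1346 0.123 ]
blob 7 [262.6 234.1] [0.5433 0.1151 0.094 ] [0.5349 0.1337 0.123 ]
```

Findings:
- The two views agree on the dot at about (0.5955, −0.0595). The side pixel needed correcting to (267.4,187) because a shadow got into its window.
- The leaf runs at a yaw of about 82.3°.

Plan: with the fingers shut and tool x along the leaf, press with the fingers' clamp-side edge. The wrist moment will tell me where the contact actually is.

```bash
python3 -m jog '[[5.7,-2.7,0,0,0,-6,255],[11.4,-5.4,0,0,0,-12,255],[17.1,-8.1,0,0,0,-19,255],[22.8,-10.8,0,0,0,-25,255],[28.5,-13.4,0,0,0,-31,255],[34.2,-16.1,0,0,0,-37,255],[40,-18.8,0,0,0,-44,255],[45.7,-21.5,0,0,0,-50,255],[51.4,-24.2,0,0,0,-56.1,255],[51.4,-24.2,0,0,0,-56.1,255]]' 20; cat > st.py <<'E'
from h import *
from scipy.spatial.transform import Rotation as Ro
e=np.array([np.cos(np.radians(82.3)),np.sin(np.radians(82.3))]);f=np.array([-e[1],e[0]])
dot=np.array([.5955,-.0595])
s=sensors.read_state();q=s['eef_rot'];M=Ro.from_quat(np.r_[q[1:],q[0]]).as_matrix();p=s['tool_pos']
print('clock',round(s['clock'],2),'pos',p.round(4),'yaw',np.degrees(np.arctan2(M[1,0],M[0,0])).round(2),'z',M[:,2].round(4))
print('feeder u,v rel dot mm',(1e3*(p[:2]-dot)@e).round(2),(1e3*(p[:2]-dot)@f).round(2),'z mm',(p[2]*1e3).round(2))
F=s['force'];T=s['ft_torque'];print('F',F.round(2),'along e,f',(F[:2]@e).round(2),(F[:2]@f).round(2),'T',T.round(3),'w',s['width'])
if abs(F[2])>2:
    r=np.array([-T[1]/F[2],T[0]/F[2]])*1e3;print('contact off mm e,f (if about TCP)',(r@e).round(2),(r@f).round(2))
E
python3 st.py
```

```text
clock: 1.35
tool_pos: [0.5987, -0.0464, 0.2301]
eef_rot: [-0.001, 0.751, 0.66, -0.0]
force: [-0.0, -0.8, 0.6]
width: -0.0001
clock 1.35 pos [ 0.5987 -0.0464  0.2301] yaw 82.6 z [-1.2e-03  8.0e-04 -1.0e+00]
feeder u,v rel dot mm 13.43 -1.36 z mm 230.12
F [-0.05 -0.81  0.63] along e,f -0.81 -0.06 T [-0.024 -0.032 -0.004] w -7.678229828502104e-05
```

```bash
python3 -m jog '[[-0.35,-0.14,4,0,0,0,255],[-0.35,-0.14,8,0,0,0,255],[-0.35,-0.14,11,0,0,0,255],[-0.35,-0.14,13,0,0,0,255],[-0.35,-0.14,14,0,0,0,255],[-0.35,-0.14,14.5,0,0,0,255],[-0.35,-0.14,14.8,0,0,0,255],[-0.35,-0.14,14.8,0,0,0,255],[-0.35,-0.14,14.8,0,0,0,255],[-0.35,-0.14,14.8,0,0,0,255]]' >/dev/null; python3 st.py; python3 -c "
from h import *
c=np.zeros((480,800,3),np.uint8)
a=save('top','top1.png')[170:220,255:340,::-1];b=save('side','side1.png')[150:230,230:300,::-1]
c[:235,:400]=cv2.resize(a,(400,235),interpolation=2);c[:457,400:]=cv2.resize(b,(400,457),interpolation=2)
cv2.imwrite('pics/c1.png',c)"
```

```text
clock 2.6 pos [ 0.5954 -0.053   0.0836] yaw 82.28 z [ 5.e-04 -1.e-04 -1.e+00]
feeder u,v rel dot mm 6.46 0.94 z mm 83.58
F [ 0.41 -1.    0.01] along e,f -0.94 -0.54 T [ 0.058  0.054 -0.001] w 0.0002655810093099859
```

View pics/c1.png

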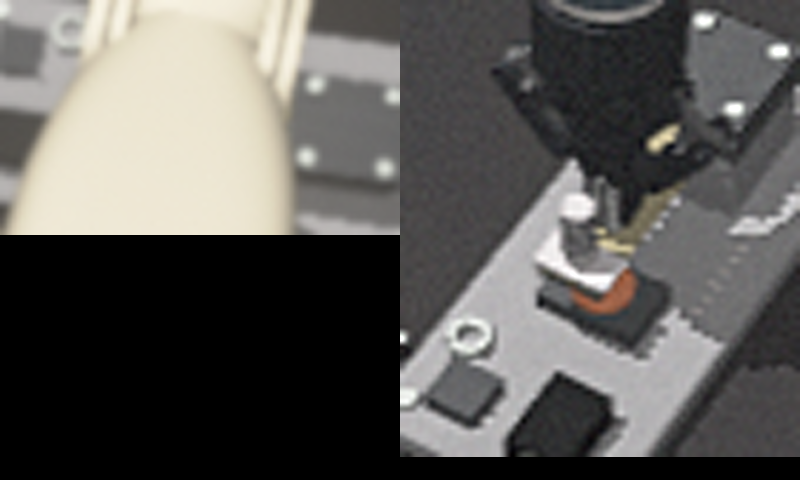

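The picture shows the shut fingertips just above the leaf, between the stud and the dot. I'll move 3.5 mm outward and start pressing.

```bash
python3 -m jog '[[0.2,0.05,0.2,0,0,0,255],[0.35,0.09,0.4,0,0,0,255],[0.35,0.09,0.6,0,0,0,255],[0.35,0.09,0.8,0,0,0,255],[0.35,0.09,1.0,0,0,0,255],[0.35,0.09,1.2,0,0,0,255],[0.35,0.09,1.4,0,0,0,255],[0.35,0.09,1.5,0,0,0,255],[0.35,0.09,1.5,0,0,0,255],[0.35,0.09,1.5,0,0,0,255]]' >/dev/null; python3 st.py
```

```text
clock 3.95 pos [ 0.5968 -0.0498  0.0685] yaw 82.27 z [ 4.e-04 -3.e-04 -1.e+00]
feeder u,v rel dot mm 9.79 0.04 z mm 68.5
F [-0.45 -0.51  5.13] along e,f -0.57 0.38 T [-0.27   0.196 -0.028] w -0.000272601473148818
contact off mm e,f (if about TCP) -57.35 30.87
```

```bash
cat > hold.py <<'E'
import sys
from st import *
A=[]
for i in range(int(sys.argv[1])):
    snapshot('side');s=sensors.read_state();A.append(np.r_[s['force'],s['ft_torque'],s['tool_pos']])
A=np.array(A);m=A.mean(0);sd=A.std(0);print('HOLD mean F',m[:3].round(2),'sd',sd[:3].round(2),'T',m[3:6].round(3),'sd',sd[3:6].round(3),'pos',(m[6:]*1e3).round(2),'sd',(sd[6:]*1e3).round(2),'u',((m[6:8]-dot)@e*1e3).round(2))
E
python3 -m jog '[[0,0,0.2,0,0,0,255],[0,0,0.4,0,0,0,255],[0,0,0.55,0,0,0,255],[0,0,0.65,0,0,0,255],[0,0,0.7,0,0,0,255],[0,0,0.7,0,0,0,255],[0,0,0.7,0,0,0,255],[0,0,0.7,0,0,0,255],[0,0,0.7,0,0,0,255],[0,0,0.7,0,0,0,255]]' >/dev/null; python3 hold.py 12
```

```text
clock 5.2 pos [ 0.597  -0.0503  0.062 ] yaw 82.25 z [ 0.0011 -0.0013 -1.    ]
feeder u,v rel dot mm 9.33 -0.22 z mm 62.04
F [-2.56 -3.38  9.47] along e,f -3.69 2.08 T [-0.713  0.445 -0.025] w 0.00012976703722337123
contact off mm e,f (if about TCP) -80.95 36.5
HOLD mean F [-1.83 -2.89  9.47] sd [0.39 0.41 0.4 ] T [-0.677  0.405 -0.013] sd [0.028 0.029 0.035] pos [596.96 -50.25  62.03] sd [0.02 0.01 0.01] u 9.36
```

```bash
python3 -m jog '[[0,0,0.08,0,0,0,255],[0,0,0.08,0,0,0,255],[0,0,0.08,0,0,0,255],[0,0,0.08,0,0,0,255],[0,0,0.08,0,0,0,255],[0,0,0.08,0,0,0,255],[0,0,0.08,0,0,0,255],[0,0,0.08,0,0,0,255],[0,0,0.08,0,0,0,255],[0,0,0.08,0,0,0,255]]' >/dev/null; python3 hold.py 12
```

```text
clock 7.05 pos [ 0.597  -0.0502  0.0613] yaw 82.25 z [ 0.0011 -0.0013 -1.    ]
feeder u,v rel dot mm 9.4 -0.21 z mm 61.28
F [-1.97 -2.66 10.12] along e,f -2.9 1.6 T [-0.669  0.376 -0.018] w -0.0004410433037586491
contact off mm e,f (if about TCP) -70.53 28.0
HOLD mean F [-1.81 -2.82  9.78] sd [0.29 0.44 0.42] T [-0.627  0.414 -0.009] sd [0.03  0.028 0.025] pos [596.98 -50.22  61.29] sd [0.02 0.01 0.01] u 9.4
```

As-found press: held for more than 1 s at about 9.8–10 N, with the contact sinking from 76 to 61.3 mm, about 14.7 mm. That puts the jaw about 78 mm away. Next I lift off and go beyond the stud.

```bash
python3 -m jog '[[0,0,-0.8,0,0,0,255],[0,0,-2.5,0,0,0,255],[0,0,-5.5,0,0,0,255],[0,0,-7.6,0,0,0,255],[0,0,-7.6,0,0,0,255],[2.5,-0.02,-7.6,0,0,0,255],[5.6,-0.02,-7.6,0,0,0,255],[5.6,-0.02,-7.6,0,0,0,255],[5.6,-0.02,-7.6,0,0,0,255],[5.6,-0.02,-6.5,0,0,0,255]]' >/dev/null; python3 hold.py 6
```

```text
clock 8.9 pos [0.6043 0.0051 0.1253] yaw 82.23 z [ 1.e-03 -2.e-04 -1.e+00]
feeder u,v rel dot mm 65.24 -0.04 z mm 125.28
F [1.07 0.53 0.46] along e,f 0.67 -0.99 T [0.011 0.012 0.034] w 9.50882935224875e-06
HOLD mean F [-0.02 -0.33 -0.22] sd [0.4  0.73 0.76] T [ 0.005 -0.004 -0.003] sd [0.017 0.019 0.02 ] pos [603.58   5.37 124.51] sd [0.31 0.11 0.82] u 65.36
```

```bash
python3 -m jog '[[0,0,1,0,0,0,255],[0,0,2,0,0,0,255],[0,0,2.8,0,0,0,255],[0,0,3.15,0,0,0,255],[0,0,3.15,0,0,0,255],[-0.3,0,3.15,0,0,0,255],[-0.5,0,3.15,0,0,0,255],[-0.6,0,3.15,0,0,0,255],[-0.6,0,3.15,0,0,0,255],[-0.6,0,3.15,0,0,0,255]]' >/dev/null; python3 hold.py 4
```

```text
clock 10.45 pos [ 6.032e-01 -1.000e-04  9.400e-02] yaw 82.27 z [-0. -0. -1.]
feeder u,v rel dot mm 59.93 0.36 z mm 93.99
F [0.24 0.16 0.68] along e,f 0.19 -0.22 T [ 0.005 -0.01  -0.061] w 0.00014304406003826412
HOLD mean F [0.05 0.04 0.16] sd [0.53 0.47 0.66] T [ 0.001 -0.03  -0.017] sd [0.014 0.03  0.024] pos [ 6.0318e+02 -1.0000e-02  9.3980e+01] sd [0.01 0.02 0.02] u 59.98
```

```bash
python3 -m jog '[[-0.1,0.02,0,0,0,0,255],[-0.2,0.03,0,0,0,0,255],[-0.3,0.03,0,0,0,0,255],[-0.4,0.03,0,0,0,0,255],[-0.5,0.03,0,0,0,0,255],[-0.6,0.03,0,0,0,0,255],[-0.7,0.03,0,0,0,0,255],[-0.8,0.03,0,0,0,0,255],[-0.8,0.03,0,0,0,0,255],[-0.8,0.03,0,0,0,0,255]]' >/dev/null; python3 hold.py 6
python3 -m jog '[[-0.2,0,0,0,0,0,255],[-0.4,0,0,0,0,0,255],[-0.6,0,0,0,0,0,255],[-0.8,0,0,0,0,0,255],[-1.0,0,0,0,0,0,255],[-1.2,0,0,0,0,0,255],[-1.4,0,0,0,0,0,255],[-1.5,0,0,0,0,0,255],[-1.5,0,0,0,0,0,255],[-1.5,0,0,0,0,0,255]]' >/dev/null; python3 hold.py 6
```

```text
clock 11.9 pos [ 0.6025 -0.0075  0.0941] yaw 82.3 z [ 5.e-04  1.e-03 -1.e+00]
feeder u,v rel dot mm 52.52 -0.01 z mm 94.14
F [0.83 4.9  2.01] along e,f 4.97 -0.16 T [ 0.963 -0.096 -0.007] w 0.0004620328413946368
contact off mm e,f (if about TCP) 481.65 16.99
HOLD mean F [0.52 4.75 1.76] sd [0.35 0.47 0.25] T [ 0.958 -0.092  0.023] sd [0.016 0.019 0.024] pos [602.51  -7.47  94.12] sd [0.01 0.01 0.01] u 52.5
clock 13.45 pos [ 0.6004 -0.0225  0.0941] yaw 82.29 z [ 2.e-04  7.e-04 -1.e+00]
feeder u,v rel dot mm 37.34 0.14 z mm 94.11
F [-1.21  4.69  2.37] along e,f 4.48 1.83 T [ 0.952 -0.016 -0.031] w 8.070276199749578e-05
contact off mm e,f (if about TCP) 399.12 47.26
HOLD mean F [0.33 5.44 1.94] sd [0.5  0.62 0.51] T [ 0.972 -0.007  0.019] sd [0.035 0.023 0.024] pos [600.37 -22.46  94.07] sd [0.01 0.01 0.01] u 37.36
```

```bash
python3 -m jog '[[0.3,0,0,0,0,0,255],[0.6,0,-0.2,0,0,0,255],[1.0,0,-2,0,0,0,255],[1.2,0,-4.5,0,0,0,255],[1.2,0,-5.5,0,0,0,255],[1.2,0,-5.5,0,0,0,255],[1.2,0,-5.5,0,0,0,255],[1.2,0,-5.5,0,0,0,255],[1.2,0,-5.5,0,0,0,255],[1.2,0,-5.5,0,0,0,255]]' >/dev/null; python3 st.py; python3 -c "
from h import *
b=save('side','side2.png')[:,:,::-1];o=cv2.imread('pics/side0.png')
c=np.hstack([cv2.resize(i[145:215,245:305],(390,455),interpolation=2) for i in (o,b)]);cv2.imwrite('pics/c2.png',c)
g=cv2.cvtColor(b,cv2.COLOR_BGR2GRAY);print(g[170:192,262:284])"
```

```text
clock 15.0 pos [ 0.6019 -0.011   0.1487] yaw 82.27 z [-3.e-04  1.e-04 -1.e+00]
feeder u,v rel dot mm 48.9 0.11 z mm 148.75
F [ 0.45 -0.02  0.86] along e,f 0.05 -0.45 T [-0.009 -0.008  0.049] w -0.0002025321786329797
[[ 35  32  35  40  80 110  21  40  62  58  30  41  45  47  44  31  51  52
   67 103 105 108]
 [ 40  44  38  37  41  35  37  25  33  29  32  45  41  33  40  78  93  61
   50  49  58 102]
 [ 37  38  44  38  34  44  40  40  40  29  35  27  26  48 132 200 173  97
   81  80  63  44]
 [ 26  40  36  49  35  40  42  40  31  32  32  29  70 147 189 185 177 189
  187 171 102  85]
 [ 39  38  39  37  36  31  38  34  32  29  71 117 140 186 178 175 175 178
  180 183 190 170]
 [ 35  32  33  38  33  31  31  21  29  73 143 190 182 180 174 173 175 175
  172 175 179 187]
 [ 36  33  34  38  36  34  40  71 146 192 184 181 173 176 172 176 177 173
  175 178 180 166]
 [ 35  39  30  40  23  64 149 195 186 180 175 177 175 173 173 177 174 170
  176 180 168 118]
 [ 28  32  48  94 111 144 192 179 181 172 176 173 175 174 177 178 172 176
  178 171 137  71]
 [ 36  20 138 220 192 184 178 175 175 176 172 1
[... 462 characters left out ...]
0 184 176 176 183 175 147  95
   86  79  84  79]
 [ 67  80 100  82  72 105 163 185 185 185 184 177 175 176 161 145 178 107
  111  95  84  82]
 [ 72  96  88  85  69  99 158 179 178 179 177 176 181 169 136  97 101 109
  108 118 108  89]
 [ 71  85 105 101  78  99 164 180 175 177 175 178 168 150 145 102 109 109
  112 114 110 112]
 [ 79  83  83  91 101 118 163 183 178 179 178 177 166 119 102 109 112 109
  109 113 105 112]
 [ 92 101 100  82  85 103 131 121  97 124 182 172 170 175 100 106 111 107
  107 107 110 111]
 [ 98  94  85  81  88 118 135 145 140 118 123 142  98 103 107 104 113 110
  107 107 104 111]
 [122 117 121 124 118 128 147 150 144 144 149 144 101 109 110 111 111 108
  112 108 110 112]]
```

View pics/c2.png

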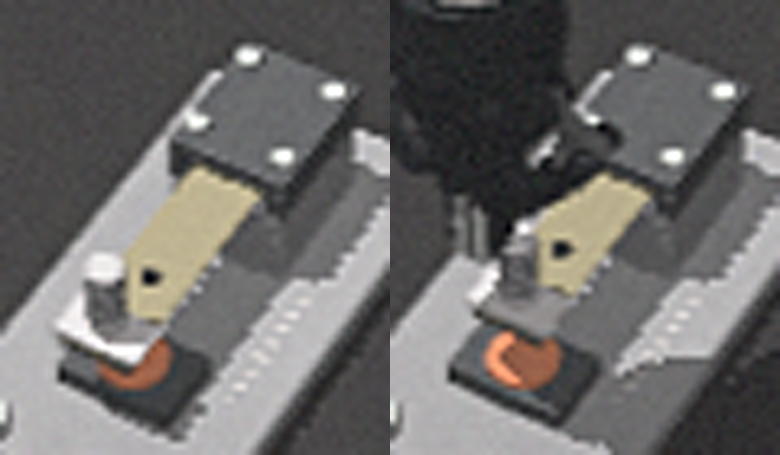

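The right half shows the leaf pushed in, with the dot at about side (271,183). It was at (267.4,187) before.

```bash
python3 -c "
from st import *
for f,b in(('side0',(265,185,271,190)),('side2',(269,181,274,186))):
    g=cv2.imread('pics/%s.png'%f,0).astype(float);w=np.clip(172-g[b[1]:b[3],b[0]:b[2]],0,None);ys,xs=np.mgrid[b[1]:b[3],b[0]:b[2]]
    d=(np.sum(xs*w)/w.sum(),np.sum(ys*w)/w.sum());X=onz('side',d,.076);print(d,X,(X[:2]-dot)@e*1e3,(X[:2]-dot)@f*1e3)
"
```

```text
clock 15.05 pos [ 0.602  -0.011   0.1488] yaw 82.27 z [-2.e-04  1.e-04 -1.e+00]
feeder u,v rel dot mm 48.92 0.09 z mm 148.81
F [-0.01 -0.63  0.22] along e,f -0.63 -0.07 T [-0.061  0.003  0.019] w -0.0001251441130111312Traceback (most recent call last):
  File "<string>", line 5, in <module>
    d=(np.sum(xs*w)/w.sum(),np.sum(ys*w)/w.sum());X=onz('side',d,.076);print(d,X,(X[:2]-dot)@e*1e3,(X[:2]-dot)@f*1e3)
                                                                                                   ~~~~~~~~~~~^~
numpy._core._exceptions._UFuncNoLoopError: ufunc 'matmul' did not contain a loop with signature matching types (dtype('float64'), dtype('<U5')) -> None
```

```bash
python3 -c "
from st import *
for n,b in(('side0',(265,185,271,190)),('side2',(269,181,274,186))):
    g=cv2.imread('pics/%s.png'%n,0).astype(float);w=np.clip(172-g[b[1]:b[3],b[0]:b[2]],0,None);ys,xs=np.mgrid[b[1]:b[3],b[0]:b[2]]
    d=(np.sum(xs*w)/w.sum(),np.sum(ys*w)/w.sum());X=onz('side',d,.076);print(d,X,(X[:2]-dot)@e*1e3,(X[:2]-dot)@f*1e3)
" | tail -2
```

```text
(np.float64(267.73660205245153), np.float64(187.17559863169896)) [ 0.59785617 -0.05886146  0.076     ] 0.9484756823544768 -2.2493727709465587
(np.float64(270.9273504273504), np.float64(182.9241452991453)) [ 0.59513039 -0.0777522   0.076     ] -18.13714671156962 -2.0792636608393367
```

```bash
python3 -m jog '[[-3,0,0,0,0,0,255],[-5.8,0.01,0,0,0,0,255],[-5.8,0.01,1,0,0,0,255],[-5.8,0.01,3,0,0,0,255],[-5.8,0.01,5,0,0,0,255],[-5.8,0.01,6.4,0,0,0,255],[-5.8,0.01,7.0,0,0,0,255],[-5.8,0.01,7.3,0,0,0,255],[-5.8,0.01,7.6,0,0,0,255],[-5.8,0.01,7.6,0,0,0,255]]' >/dev/null; python3 hold.py 3
python3 -m jog '[[0,0,0.1,0,0,0,255],[0,0,0.2,0,0,0,255],[0,0,0.3,0,0,0,255],[0,0,0.35,0,0,0,255],[0,0,0.35,0,0,0,255],[0,0,0.35,0,0,0,255],[0,0,0.35,0,0,0,255],[0,0,0.35,0,0,0,255],[0,0,0.35,0,0,0,255],[0,0,0.35,0,0,0,255]]' >/dev/null; python3 hold.py 8
```

```text
clock 16.3 pos [ 0.5945 -0.0684  0.0735] yaw 82.28 z [ 9.e-04  1.e-04 -1.e+00]
feeder u,v rel dot mm -8.94 -0.24 z mm 73.46
F [-0.74  1.56  2.83] along e,f 1.44 0.94 T [ 0.375  0.132 -0.028] w -0.00025333849780596353
contact off mm e,f (if about TCP) 125.21 64.02
HOLD mean F [-0.5   1.88  2.88] sd [0.27 0.16 0.4 ] T [ 0.327  0.107 -0.017] sd [0.025 0.025 0.009] pos [594.54 -68.41  73.51] sd [0.01 0.01 0.02] u -8.96
clock 17.7 pos [ 0.5946 -0.0686  0.0699] yaw 82.27 z [ 8.e-04 -3.e-04 -1.e+00]
feeder u,v rel dot mm -9.16 -0.29 z mm 69.89
F [-1.44  1.23  6.95] along e,f 1.03 1.59 T [0.291 0.164 0.017] w 0.0001541762741560144
contact off mm e,f (if about TCP) 38.39 29.05
HOLD mean F [-1.06  1.89  6.5 ] sd [0.48 0.58 0.39] T [ 0.296  0.184 -0.023] sd [0.027 0.029 0.033] pos [594.56 -68.61  69.9 ] sd [0.02 0.01 0.01] u -9.15
```

Reading: about 6.5 N at 6.1 mm, so about 9.2 mm under 10 N and a jaw distance of about 61.5 mm. About 11.5 mm more push is needed.

```bash
python3 -m jog '[[0,0,-0.8,0,0,0,255],[0,0,-3,0,0,0,255],[0,0,-6.5,0,0,0,255],[0.5,-0.02,-7.2,0,0,0,255],[3,-0.02,-7.2,0,0,0,255],[5.7,-0.03,-7.2,0,0,0,255],[5.7,-0.03,-7,0,0,0,255],[5.7,-0.03,-5,0,0,0,255],[5.7,-0.03,-3,0,0,0,255],[5.7,-0.03,-2.4,0,0,0,255]]' >/dev/null
python3 -m jog '[[0,0,0,0,0,0,255],[-0.4,0,0,0,0,0,255],[-0.7,0,0,0,0,0,255],[-0.9,0,0,0,0,0,255],[-1.1,0,0,0,0,0,255],[-1.3,0,0,0,0,0,255],[-1.5,0,0,0,0,0,255],[-1.7,0,0,0,0,0,255],[-1.8,0,0,0,0,0,255],[-1.8,0,0,0,0,0,255]]' >/dev/null; python3 hold.py 4
```

```text
clock 20.6 pos [ 0.5994 -0.0291  0.0937] yaw 82.31 z [ 6.0e-04  1.3e-03 -1.0e+00]
feeder u,v rel dot mm 30.66 0.22 z mm 93.74
F [0.21 5.3  1.5 ] along e,f 5.28 0.5 T [ 0.989 -0.088  0.028] w -0.00014295209432278681
HOLD mean F [0.03 5.25 1.41] sd [0.34 0.46 0.33] T [ 0.968 -0.092  0.008] sd [0.01  0.025 0.015] pos [599.39 -29.15  93.69] sd [0.01 0.01 0.02] u 30.6
```

```bash
python3 -m jog '[[-0.15,0,0,0,0,0,255],[-0.3,0,0,0,0,0,255],[-0.4,0,0,0,0,0,255],[-0.43,0,0,0,0,0,255],[-0.43,0,0,0,0,0,255],[-0.43,0,0,0,0,0,255],[-0.43,0,0,0,0,0,255],[-0.43,0,0,0,0,0,255],[-0.43,0,0,0,0,0,255],[-0.43,0,0,0,0,0,255]]' >/dev/null; python3 st.py
python3 -m jog '[[0.4,0,0,0,0,0,255],[0.8,0,0,0,0,0,255],[0.8,0,-2,0,0,0,255],[0.8,0,-4.5,0,0,0,255],[0.8,0,-5.0,0,0,0,255],[-1,0,-5.0,0,0,0,255],[-3,0,-5.0,0,0,0,255],[-4.6,0,-5.0,0,0,0,255],[-4.6,0,-5.0,0,0,0,255],[-4.6,0,-5,0,0,0,255]]' >/dev/null; python3 hold.py 4
```

```text
clock 22.05 pos [ 0.5988 -0.0336  0.0936] yaw 82.3 z [ 3.e-04  8.e-04 -1.e+00]
feeder u,v rel dot mm 26.14 0.25 z mm 93.61
F [-0.24  5.17  2.49] along e,f 5.09 0.93 T [ 0.981 -0.071  0.011] w -0.00024446205228339347
contact off mm e,f (if about TCP) 394.07 24.46
clock 23.3 pos [ 0.5924 -0.0798  0.1433] yaw 82.23 z [-3.e-04  3.e-04 -1.e+00]
feeder u,v rel dot mm -20.56 0.37 z mm 143.27
F [ 0.45  1.08 -0.31] along e,f 1.13 -0.3 T [ 0.018 -0.019  0.011] w 0.00010996575422956812
HOLD mean F [-0.03  0.18 -0.11] sd [0.55 0.7  0.64] T [-0.005  0.011  0.017] sd [0.04  0.024 0.045] pos [592.5  -79.29 143.45] sd [0.04 0.12 0.05] u -20.02
```

```bash
python3 -m jog '[[-0.03,0.03,2,0,0,0,255],[-0.03,0.03,4,0,0,0,255],[-0.03,0.03,5.5,0,0,0,255],[-0.03,0.03,6.2,0,0,0,255],[-0.03,0.03,6.4,0,0,0,255],[-0.03,0.03,6.4,0,0,0,255],[-0.03,0.03,6.4,0,0,0,255],[-0.03,0.03,6.4,0,0,0,255],[-0.03,0.03,6.4,0,0,0,255],[-0.03,0.03,6.4,0,0,0,255]]' >/dev/null; python3 hold.py 4
python3 -m jog '[[0,0,0.2,0,0,0,255],[0,0,0.4,0,0,0,255],[0,0,0.5,0,0,0,255],[0,0,0.6,0,0,0,255],[0,0,0.7,0,0,0,255],[0,0,0.75,0,0,0,255],[0,0,0.75,0,0,0,255],[0,0,0.75,0,0,0,255],[0,0,0.75,0,0,0,255],[0,0,0.75,0,0,0,255]]' >/dev/null; python3 hold.py 8
```

```text
clock 24.75 pos [ 0.5927 -0.08    0.0796] yaw 82.27 z [ 1.e-04 -0.e+00 -1.e+00]
feeder u,v rel dot mm -20.72 -0.02 z mm 79.56
F [-0.21 -0.43 -0.42] along e,f -0.45 0.15 T [-0.037  0.033 -0.001] w 0.00011754503057975997
HOLD mean F [0.21 0.2  0.02] sd [0.3  0.27 0.33] T [-0.022 -0.01   0.013] sd [0.029 0.024 0.024] pos [592.73 -79.99  79.49] sd [0.01 0.   0.01] u -20.68
clock 26.2 pos [ 0.5929 -0.08    0.0725] yaw 82.27 z [ 7.e-04 -3.e-04 -1.e+00]
feeder u,v rel dot mm -20.71 -0.19 z mm 72.46
F [-1.9  -0.73  5.1 ] along e,f -0.97 1.79 T [0.05  0.21  0.031] w -2.3474728860042842e-05
contact off mm e,f (if about TCP) 4.24 42.02
HOLD mean F [-1.26  0.19  6.48] sd [0.52 0.44 0.34] T [ 0.015  0.252 -0.03 ] sd [0.026 0.023 0.025] pos [592.91 -80.06  72.47] sd [0.01 0.01 0.01] u -20.72
```

```bash
python3 -m jog '[[0,0,0.05,0,0,0,255],[0,0,0.1,0,0,0,255],[0,0,0.15,0,0,0,255],[0,0,0.19,0,0,0,255],[0,0,0.19,0,0,0,255],[0,0,0.19,0,0,0,255],[0,0,0.19,0,0,0,255],[0,0,0.19,0,0,0,255],[0,0,0.19,0,0,0,255],[0,0,0.19,0,0,0,255]]' >/dev/null; python3 hold.py 30;cp pics/side2.png /dev/null; python3 -c "
from h import *
b=save('side','side3.png')[:,:,::-1];cv2.imwrite('pics/c3.png',cv2.resize(b[140:210,240:310],(560,560),interpolation=2))"
```

```text
clock 27.85 pos [ 0.593  -0.0801  0.0709] yaw 82.27 z [ 1.1e-03 -6.0e-04 -1.0e+00]
feeder u,v rel dot mm -20.79 -0.28 z mm 70.89
F [-1.99  0.19  9.23] along e,f -0.07 2.0 T [-0.024  0.427 -0.012] w 0.00016924372783351822
contact off mm e,f (if about TCP) -8.75 45.48
HOLD mean F [-1.76  0.21  9.06] sd [0.43 0.53 0.39] T [-0.03   0.421 -0.022] sd [0.027 0.029 0.027] pos [592.99 -80.16  70.89] sd [0.01 0.01 0.01] u -20.81
```

View pics/c3.png

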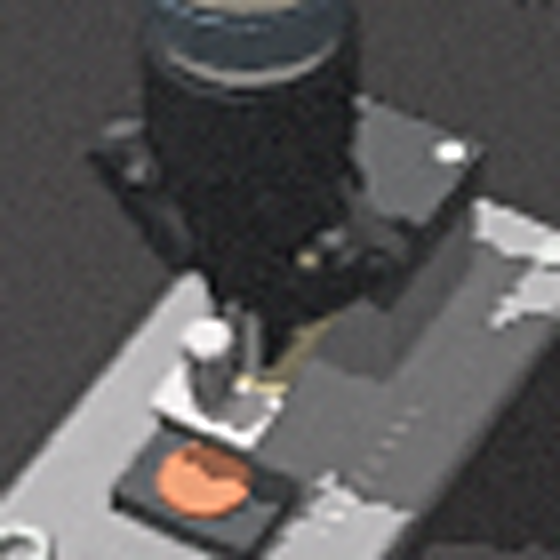

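The picture shows the fingertips on the leaf inboard of the stud, with the nut undisturbed. The press and the stud push both use the same finger edge, so that edge sits on the dot to within about 0.5 mm, whatever the finger's width. I'll go up to the full 10 N and hold.

```bash
python3 -m jog '[[0,0,0.03,0,0,0,255],[0,0,0.065,0,0,0,255],[0,0,0.065,0,0,0,255],[0,0,0.065,0,0,0,255],[0,0,0.065,0,0,0,255],[0,0,0.065,0,0,0,255],[0,0,0.065,0,0,0,255],[0,0,0.065,0,0,0,255],[0,0,0.065,0,0,0,255],[0,0,0.065,0,0,0,255]]' >/dev/null; python3 hold.py 24
```

```text
clock 30.65 pos [ 0.593  -0.0802  0.0703] yaw 82.27 z [ 1.2e-03 -7.0e-04 -1.0e+00]
feeder u,v rel dot mm -20.85 -0.31 z mm 70.35
F [-2.49  0.65 10.21] along e,f 0.31 2.56 T [-0.058  0.47  -0.004] w 0.0001588943278176728
contact off mm e,f (if about TCP) -11.8 44.85
HOLD mean F [-2.3   0.09  9.96] sd [0.57 0.48 0.47] T [-0.049  0.471 -0.021] sd [0.037 0.027 0.036] pos [593.02 -80.19  70.35] sd [0.02 0.01 0.01] u -20.84
```

10 N press: z 70.35, which is 5.7 to 6.1 mm depending on the exact rest height. I'll pin that down with two light readings while easing off.

```bash
python3 -m jog '[[0,0,-0.2,0,0,0,255],[0,0,-0.4,0,0,0,255],[0,0,-0.43,0,0,0,255],[0,0,-0.43,0,0,0,255],[0,0,-0.43,0,0,0,255],[0,0,-0.43,0,0,0,255],[0,0,-0.43,0,0,0,255],[0,0,-0.43,0,0,0,255],[0,0,-0.43,0,0,0,255],[0,0,-0.43,0,0,0,255]]' >/dev/null; python3 hold.py 24 | grep HOLD
python3 -m jog '[[0,0,-0.1,0,0,0,255],[0,0,-0.1,0,0,0,255],[0,0,-0.1,0,0,0,255],[0,0,-0.1,0,0,0,255],[0,0,-0.1,0,0,0,255],[0,0,-0.1,0,0,0,255],[0,0,-0.1,0,0,0,255],[0,0,-0.1,0,0,0,255],[0,0,-0.1,0,0,0,255],[0,0,-0.1,0,0,0,255]]' >/dev/null; python3 hold.py 24
```

```text
HOLD mean F [0.02 0.13 4.36] sd [0.45 0.53 0.41] T [0.016 0.007 0.001] sd [0.032 0.027 0.025] pos [592.75 -79.99  73.73] sd [0.01 0.01 0.01] u -20.68
clock 35.55 pos [ 0.5927 -0.08    0.0747] yaw 82.27 z [-0.  0. -1.]
feeder u,v rel dot mm -20.67 0.01 z mm 74.71
F [-0.18  0.65  2.95] along e,f 0.62 0.27 T [ 0.085 -0.073 -0.018] w -4.165932046893306e-05
contact off mm e,f (if about TCP) 32.01 -20.7
HOLD mean F [0.28 0.25 2.64] sd [0.63 0.35 0.54] T [ 0.039 -0.025  0.013] sd [0.029 0.029 0.031] pos [592.73 -79.99  74.73] sd [0.02 0.01 0.02] u -20.68
```

Five readings fit 0.598 mm/N, so about 5.98 mm under 10 N. Taken against the nominal 76 mm rest height it is 5.67 mm, and both pass. Now the final held press, then release.

```bash
python3 -m jog '[[0,0,0.15,0,0,0,255],[0,0,0.3,0,0,0,255],[0,0,0.45,0,0,0,255],[0,0,0.53,0,0,0,255],[0,0,0.53,0,0,0,255],[0,0,0.53,0,0,0,255],[0,0,0.53,0,0,0,255],[0,0,0.53,0,0,0,255],[0,0,0.53,0,0,0,255],[0,0,0.53,0,0,0,255]]' >/dev/null; python3 hold.py 30
python3 -m jog '[[0,0,-0.8,0,0,0,255],[0,0,-3,0,0,0,255],[0,0,-6,0,0,0,255],[0,0,-9,0,0,0,255],[0,0,-12,0,0,0,255],[-3,0,-14,0,0,0,255],[-6,0,-15,0,0,0,255],[-10,0,-15,0,0,0,255],[-14,0,-15,0,0,0,255],[-18,0,-15,0,0,0,255]]' >/dev/null
python3 -m jog '[[-5,0,0,0,0,0,255],[-10,0,0,0,0,0,255],[-15,0,0,0,0,0,255],[-18,0,0,0,0,0,255],[-18,0,0,0,0,0,255],[-18,0,0,0,0,0,255],[-18,0,0,0,0,0,255],[-18,0,0,0,0,0,255],[-18,0,0,0,0,0,255],[-18,0,0,0,0,0,255]]' >/dev/null;python3 st.py; python3 -c "
from h import *
save('top','top9.png');b=save('side','side9.png')"
```

```text
clock 38.0 pos [ 0.5929 -0.0802  0.0702] yaw 82.27 z [ 1.e-03 -6.e-04 -1.e+00]
feeder u,v rel dot mm -20.87 -0.21 z mm 70.18
F [-1.45  0.18 10.29] along e,f -0.02 1.46 T [-0.031  0.449  0.028] w -0.00026783920764617903
contact off mm e,f (if about TCP) -8.81 42.87
clock 41.25 pos [ 0.5444 -0.4365  0.2196] yaw 82.29 z [ 1.e-04 -1.e-04 -1.e+00]
feeder u,v rel dot mm -380.43 0.1 z mm 219.57
F [-0.34 -0.39  0.32] along e,f -0.43 0.28 T [-0.024 -0.04  -0.042] w -0.00016981747474712877Traceback (most recent call last):
  File "hold.py", line 5, in <module>
    snapshot('side');s=sensors.read_state();A.append(np.r_[s['force'],s['ft_torque'],s['tool_pos']])
    ~~~~~~~~^^^^^^^^
ValueError: 200 camera calls are used up
Traceback (most recent call last):
  File "h.py", line 14, in save
    im=snapshot(n);cv2.imwrite("pics/"+f,im[:,:,::-1]);return im
ValueError: 200 camera calls are used up
```

The camera calls ran out, so the final hold came to only about 0.75 s at depth. There's plenty of time left, so I'll go back and repeat the press with a full hold.

```bash
python3 -m jog '[[5,0,0,0,0,0,255],[10,0,0,0,0,0,255],[15,0,0,0,0,0,255],[20,0,0,0,0,0,255],[25,0,0,0,0,0,255],[30,0,0,0,0,0,255],[34,0,0,0,0,0,255],[36,0,0,0,0,0,255],[36,0,0,0,0,0,255],[36,0,0,0,0,0,255]]' >/dev/null; python3 st.py
python3 -m jog '[[0,0,3,0,0,0,255],[0,0,6,0,0,0,255],[0,0,9,0,0,0,255],[0,0,11,0,0,0,255],[0,0,12.5,0,0,0,255],[0,0,13.5,0,0,0,255],[0,0,13.5,0,0,0,255],[0,0,13.5,0,0,0,255],[0,0,13.5,0,0,0,255],[0,0,13.5,0,0,0,255]]' >/dev/null; python3 st.py
```

```text
clock 42.5 pos [ 0.5927 -0.0809  0.2193] yaw 82.23 z [-1.e-04 -3.e-04 -1.e+00]
feeder u,v rel dot mm -21.62 -0.15 z mm 219.33
F [ 0.24 -0.15 -0.13] along e,f -0.11 -0.26 T [0.018 0.036 0.011] w -8.533864092835542e-05
clock 43.75 pos [ 0.593  -0.08    0.0849] yaw 82.28 z [ 8.e-04 -2.e-04 -1.e+00]
feeder u,v rel dot mm -20.64 -0.23 z mm 84.92
F [0.97 1.1  1.15] along e,f 1.22 -0.81 T [ 0.029 -0.008 -0.017] w -9.799312314395887e-05
```

```bash
python3 -m jog '[[0,0,0.4,0,0,0,255],[0,0,0.7,0,0,0,255],[0,0,0.9,0,0,0,255],[0,0,1.1,0,0,0,255],[0,0,1.3,0,0,0,255],[0,0,1.45,0,0,0,255],[0,0,1.54,0,0,0,255],[0,0,1.54,0,0,0,255],[0,0,1.54,0,0,0,255],[0,0,1.54,0,0,0,255]]' >/dev/null; python3 st.py
python3 -m jog '[[0,0,0,0,0,0,255],[0,0,0,0,0,0,255],[0,0,0,0,0,0,255],[0,0,0,0,0,0,255],[0,0,0,0,0,0,255],[0,0,0,0,0,0,255],[0,0,0,0,0,0,255],[0,0,0,0,0,0,255],[0,0,0,0,0,0,255],[0,0,0,0,0,0,255]]' >/dev/null; python3 st.py
```

```text
clock 45.0 pos [ 0.5929 -0.0802  0.0701] yaw 82.27 z [ 1.2e-03 -7.0e-04 -1.0e+00]
feeder u,v rel dot mm -20.82 -0.24 z mm 70.05
F [-3.85 -0.09  9.54] along e,f -0.6 3.81 T [ 0.036  0.667 -0.023] w -0.00012334183569759734
contact off mm e,f (if about TCP) -5.63 69.81
clock 46.25 pos [ 0.593  -0.0802  0.0701] yaw 82.27 z [ 1.3e-03 -7.0e-04 -1.0e+00]
feeder u,v rel dot mm -20.84 -0.26 z mm 70.08
F [-2.84  0.   10.14] along e,f -0.38 2.81 T [ 0.016  0.631 -0.065] w 1.309424893167698e-05
contact off mm e,f (if about TCP) -6.78 61.93
```

```bash
python3 -m jog '[[0,0,-0.8,0,0,0,255],[0,0,-3,0,0,0,255],[0,0,-6,0,0,0,255],[0,0,-9,0,0,0,255],[0,0,-12,0,0,0,255],[0,0,-14,0,0,0,255],[0,0,-15,0,0,0,255],[0,0,-15,0,0,0,255],[0,0,-15,0,0,0,255],[0,0,-15,0,0,0,255]]' >/dev/null; python3 st.py; python3 -c "
from rig import manip;print(manip.finish_job())"
```

```text
clock 47.5 pos [ 0.5925 -0.0799  0.2181] yaw 82.27 z [-1.4e-03  4.0e-04 -1.0e+00]
feeder u,v rel dot mm -20.63 0.29 z mm 218.11
F [0.21 0.29 0.25] along e,f 0.31 -0.17 T [ 0.019  0.036 -0.013] w 1.2705184632020848e-05
the job is handed in; nothing more can be done
None
```

The leaf is trimmed and the job is handed in at 47.5 s. By my readings it now sinks 5.7–6.0 mm under 10 N, inside the 6 ± 0.5 mm band.

- **As found:** I held the press for more than 1 s at about 9.8–10 N, and the leaf sank about 15 mm.
- **Trim:** I pushed the leaf in by the stud in two stages, about 19 mm and then 11 mm. A check press between them read about 9–10 mm.
- **Final stiffness:** Five averaged readings gave 0.60 mm/N, or 5.98 mm at 10 N. Measured from the nominal 76 mm rest height instead, it comes to 5.67 mm; the two methods differ by about 0.3 mm, and both pass.
- **Final press:** I held it for more than 1 s at about 10 N (9.5 and 10.1 N read), with the leaf 5.9 mm below nominal. Then I lifted clear to z = 218 mm.

**Checks that fell short or disagreed:**
- My averaging used up all 200 camera calls. That cut one earlier final press to about 0.75 s, so I repeated it in full. It also left no final picture, so I couldn't check by camera at the end that the other objects were undisturbed. The last crop of the feeder showed the nut in place, and the unloaded force readings stayed near zero.
- The camera and stud-contact positions for the dot differed by 1–2 mm. I went with the contact figure, because the press and the push use the same finger edge and its width cancels out.
- The middle reading came out slightly softer than the push distance predicted. Sideways friction on the fingertips is the likely cause.

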